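Unload the casting tumbler and load the next piece

TASK

Change the load in the small tilting tumbler: tip its drum right over until all five small castings have slid out into the steel tray under it, then swing the empty drum back until it is fully upright. Then pick up the egg-shaped casting and lower it gently onto the drum's floor (do not drop it in), and leave it there. Do not disturb the other things on the bench.

Things in the scene. Friction and masses are not known exactly. Their poses are not given: they have to be found in the camera images.
- tumbler: Fixed grey stand of the tumbler: two uprights, 60 mm wide, at y = +-112 mm, on skids; control box 75 mm tall across the back at x = -190 to -120 mm. Origin on the bench right below the drum's tipping axis, which is parallel to this body's y, 165 mm above the bench. Body x is the way the mouth tips (over the tray), z is up.
- drum (a joint): Tilt of the drum, rad: 0 = upright, mouth up, on its stop (the start); grows as the mouth tips to the tumbler's +x; end stop at 2.45. Friction of about 0.7 N m (6 N at the lever) holds it where it is left. The castings start to slide near 2 rad and all slide out at the end stop.
- lever_grip (a point): Middle of the black cross grip on the drum's tipping lever: round bar 14 mm thick, parallel to the tipping axis, free for 38 mm either side. It turns with the drum, 120 mm from the tipping axis. In the tumbler's frame it is at y = -170 mm: x = -60, z = 269 mm with drum upright (lever leans back 30 degrees), over the top to x = 113, z = 126 mm at the end stop. Nothing is in its path.
- drum_floor (a point): Centre of the drum's inner floor; its z axis points from the floor to the mouth. The drum is a grey plastic tub, 67 mm inside radius at the floor, 75 mm at the mouth, 95 mm deep, walls 5 mm, with its motor under it; the floor lies 20 mm below the tipping axis when upright.
- drum_mouth (a point): Centre of the drum's mouth, in the plane of the rim (240 mm above the bench when upright).
- tray: Fixed open steel tray, 270 x 190 x 45 mm outside, walls 3 mm, lying between the skids under and in front of the drum. Origin: centre of its underside; its long side is along its x.
- cast_block: Finished aluminium casting: rounded block 32 x 28 x 26 mm, origin at its centre. In the drum at the start.
- cast_stub: Finished aluminium casting: stub cylinder 30 mm in diameter, 28 mm long, origin at its centre. In the drum at the start.
- cast_knob: Finished aluminium casting: ball 33 mm in diameter, origin at its centre. In the drum at the start.
- cast_cone: Finished aluminium casting: blunt cone 36 mm across, 30 mm tall, origin 12 mm above its base. In the drum at the start.
- cast_hex: Finished aluminium casting: hexagonal block 36 mm across corners, 22 mm thick, origin at its centre. In the drum at the start.
- egg: The next piece: egg-shaped aluminium casting, 52 mm in diameter at its widest, 66 mm tall, about 0.2 kg, standing on the bench on its small flat foot, blunt end down. Origin on its axis 30 mm above the foot, where it is widest; z up.
- pawn: Bystander: aluminium casting like a chess pawn, 60 mm wide, 74 mm tall. Origin: centre of its underside. One of three castings at the robot's right that swap places (egg, pawn, step).
- step: Bystander: aluminium casting, 50 mm square foot with a short cylinder on it, 50 mm tall. Origin: centre of its underside.
- bottle: Bystander: clear water bottle, 64 mm in diameter, 170 mm tall. Origin: centre of its underside.
- chip_brush: Bystander: flat chip brush, 200 mm long. Origin near its ferrule.
- sanding_block: Bystander: cork sanding block 90 x 55 x 30 mm. Origin: centre of its underside.
- pot: Bystander: clear jar with white lid, 68 mm in diameter, 70 mm tall. Origin: centre of its underside.
- palette: Bystander: flat clear palette box of paint pans, 150 x 90 x 16 mm. Origin: centre of its underside.
Things that resemble listed ones, but are neither listed nor needed, are in the scene too. Leave any blue look-alike of the egg alone.

How it is judged:
By the outcome, as a careful person would: the job done as asked, in the order asked, and still so for the second after the job is handed in, with the robot touching nothing.
It also fails if it takes over 67 s, if anything falls off the work surface, if the arm or the gripper's body presses on something with over 40 N, if the wrist force passes 120 N, or if a joint passes its speed limit or range.

ROBOT

A 6-joint arm with a two-finger parallel gripper is mounted at the origin on the work surface. World frame = base frame: x ahead of the robot, y to its left, z up, the work surface at z = 0. Lengths are in m, angles in rad, forces in N, time in s.
With the tool pointing down it reaches from about 0.325 to 0.775 m from the base axis. Payload 5.5 kg.
Tool frame: the origin (TCP) lies at the very end of the fingers, on their centre line; the grasp point (between the pads) lies 19 mm behind it; z points along the fingers, y is the direction in which the jaws open and shut (so a half turn about z gives the same grasp; the last joint's range is limited). The gripper opens to 88 mm and grips with 3 to 60 N. Pads are 20 mm wide; open, the fingers measure 115 mm over their backs; the gripper's body (75 mm by 178 mm) begins 61 mm behind the grasp point.
Start: joints at [1.162, 0.091, 1.231, -0, 1.82, -0.057], TCP at [0.207, 0.563, 0.223] pointing down, gripper open.
Joint ranges: [-2.87, 2.87], [-0.86, 2.18], [0.17, 2.46], [-1.51, 4.65], [0.06, 2.69], [-2.65, 2.65]. Speed limits (rad/s): [2.57, 2.57, 3.01, 3.14, 3.14, 3.14].

INTERFACE

Orientations are given as a rotation vector (axis times angle).
In Python, from station import bot gives the robot as it stands.
- The arm moves only by the tool carry_out, never from a script. Its argument "commands" is a list of rows, each an object of numbers: "x", "y", "z": the shift along the tool's x, y, z in mm; "rx", "ry", "rz": the turn, a rotation vector about the tool's x, y, z in rad. A call has 1 to 20 rows; each row shifts and turns the pose as measured when the row begins, along the tool's axes as they then stand; what a row does not reach is not made up. A row lasts 1/8 s, in which the tool goes at most 62.5 mm and 10.7 degrees, less where a joint would pass 70% of its speed; a pose out of reach is approached as far as the arm can. A call is refused whole if a number of a shift passes 62.5 or a number of a turn 0.188, either way. A call with a gripper value outside its range is refused whole. "gripper" is the finger opening in mm, from 0 to 87.8, set as the call begins (left out, the last holds). The fingers move at their own pace and stop on an object; "squeeze" is the grip in N (left out, the last holds). Time passes only in rows, so rows that do not move let the fingers close. It gives the time, the measured TCP pose, the force and the opening at its end, in the units of the state.
- bot.state(): the state, without advancing time (a new reading comes with each control period).
- bot.capture(name): name is "scene" or "side" or "wrist"; returns the picture (400x640x3 uint8, red, green, blue); there is no depth.
- bot.camera_params(name): a dict with "vertical_fov" (degrees; the focal length in pixels is half the picture's height over the tangent of half this angle, whatever the lens; pixels are square), "cx", "cy" (the principal point, pixels), "origin" and "attitude" of the camera in the world; the wrist camera has in their place "hand_eye" (4x4, takes a point from camera to tool coordinates, whose origin is the TCP and whose axes are the flange's). Camera axes: x right, y down, z forward; pixel columns grow to the right and rows downward; lengths in m; the calibration is good to about 2 mm. The wrist camera is an equidistant fisheye: a pixel r from the principal point sees the ray r / f radians off the axis. A picture is of the moment at which its call begins: read the wrist's pose just before it. camera_params takes no time and is no camera call.
- bot.job_done(): hands the job in, once; it reports no verdict.
Trained networks look in the newest picture that a camera, given by its name, has taken for a name from the list of things; names that differ only in an ending like _2 or _b are one class to them, and where a whole thing is asked for, a point or a joint stands for the part that bears it (a point fixed in the world has none). Each returns a list of dicts, best first, with "conf" (0 to 1); they miss things now and then, are a little off and sometimes report something else, mostly with a low value. They report only what shows in the picture. A call takes as long as a camera call. They do not tell look-alikes from the thing itself.
- bot.recognise(camera, query): "uv" ([column, row] in pixels, amid what is visible of it).
The state is a dict: "time_s": time; "q": joint angles; "qvel": joint speeds; "tau": joint torques, N m; "eef_pos": TCP position; "tool_rot": TCP orientation; "ft_force": force on the tool from outside, world axes, zero at the start; "ft_torque": the same for the moment, N m; "gripper_width": finger opening in m.
Only numpy, scipy, OpenCV 4.12 (cv2) and the standard library are available. Lean on these libraries where they do the work, as an engineer would, in place of code of your own. Each camera call takes 0.05 s, during which the arm holds its last target. There are 200 camera calls.

## Working session

There is one attempt and no reset: what is moved stays moved. The work goes in short steps, Python scripts to look and compute and a tool call to move; the robot and the scene stay as the last step left them, time stands still between calls to the robot, and variables do not carry over. Pictures are saved under pics/ and viewed, about 8 in all and at most 12, crops included, and the job is handed in when it is done.

Besides the shell and the picture viewer there is one more tool, called after "Emit:" as a command line: name --argument value ..., lists and objects as JSON in quotes. carry_out: Moves the arm, as the interface text tells. Its arguments: {"type":"object","properties":{"commands":{"type":"array","items":{"type":"object","properties":{"x":{"type":"number"},"y":{"type":"number"},"z":{"type":"number"},"rx":{"type":"number"},"ry":{"type":"number"},"rz":{"type":"number"}}}},"gripper":{"type":"number"},"squeeze":{"type":"number"}},"required":["commands"]}

```bash
mkdir -p pics; ls
cat > h.py <<'E'
import numpy as np, cv2
from scipy.spatial.transform import Rotation as R
from station import bot
def cam(n):
    p=bot.camera_params(n); return p
def ray(n,uv,st=None):
    p=cam(n); f=200/np.tan(np.radians(p['vertical_fov'])/2)
    d=np.array([(uv[0]-p['cx'])/f,(uv[1]-p['cy'])/f,1.0])
    if n=='wrist':
        r=np.hypot(d[0],d[1]); d=np.array([d[0]/r*np.sin(r),d[1]/r*np.sin(r),np.cos(r)])
        H=np.array(p['hand_eye']); st=st or bot.state()
        Rt=R.from_rotvec(st['tool_rot']).as_matrix()
        return np.array(st['eef_pos'])+Rt@H[:3,3], Rt@H[:3,:3]@d
    A=np.array(p['attitude']); A=A if A.shape==(3,3) else R.from_rotvec(A).as_matrix()
    d=A@d; return np.array(p['origin']),d/np.linalg.norm(d)
def tri(rs):
    M=[np.eye(3)-np.outer(d,d) for o,d in rs]
    x=np.linalg.solve(sum(M),sum(m@o for m,(o,d) in zip(M,rs)))
    return x,[np.linalg.norm(m@(x-o)) for m,(o,d) in zip(M,rs)]
def atz(r,z): o,d=r; return o+d*(z-o[2])/d[2]
def proj(n,X):
    p=cam(n); f=200/np.tan(np.radians(p['vertical_fov'])/2)
    A=np.array(p['attitude']); A=A if A.shape==(3,3) else R.from_rotvec(A).as_matrix()
    c=A.T@(np.array(X)-p['origin']); return [p['cx']+f*c[0]/c[2],p['cy']+f*c[1]/c[2]]
def save(n,name,img=None):
    i=bot.capture(n) if img is None else img; cv2.imwrite(f'pics/{name}.png',i[:,:,::-1]); return i
E
python3 - <<'E'
from h import *
for n in('scene','side','wrist'): print(n,bot.camera_params(n))
a=save('scene','a'); b=save('side','b')
for n in('scene','side'):
    for q in('lever_grip','drum_mouth','drum_floor','tray','tumbler','egg','pawn','step','bottle'):
        print(n,q,[(np.round(r['uv']).tolist(),round(r['conf'],2)) for r in bot.recognise(n,q)[:4]])
print(bot.state())
E
```

```text
pics
scene {'vertical_fov': 46.208166858780636, 'cx': 314.9512112948078, 'cy': 202.52255809872364, 'origin': array([1.37290201, 0.12671122, 1.24438424]), 'attitude': array([-1.69240582, -2.00390386,  0.66632834])}
side {'vertical_fov': 48.60051274246895, 'cx': 324.1312041444881, 'cy': 204.36165749936924, 'origin': array([-0.15025873, -0.64550967,  1.05009552]), 'attitude': array([-2.15512486,  0.93029032, -0.4096822 ])}
wrist {'vertical_fov': 65.70646984690485, 'cx': 319.75324747112666, 'cy': 207.79837548562745, 'hand_eye': array([[-1.08347602e-03, -9.55721597e-01, -2.94270377e-01,
         8.07419736e-02],
       [ 9.99999201e-01, -8.43990880e-04, -9.40817908e-04,
        -3.52369290e-04],
       [ 6.50798480e-04, -2.94271161e-01,  9.55721748e-01,
        -1.61161218e-01],
       [ 0.00000000e+00,  0.00000000e+00,  0.00000000e+00,
         1.00000000e+00]])}
scene lever_grip [([190.0, 251.0], 0.69), ([371.0, 202.0], 0.58)]
scene drum_mouth [([373.0, 203.0], 0.65)]
scene drum_floor [([369.0, 202.0], 0.86), ([188.0, 256.0], 0.55)]
scene tray [([359.0, 271.0], 0.61)]
scene tumbler [([3
[... 641 characters left out ...]
ttle [([192.0, 201.0], 0.66)]
{'time_s': 1.0, 'q': array([ 1.16230423e+00,  9.10828642e-02,  1.23067702e+00, -1.88897279e-05,
        1.81978567e+00, -5.66899207e-02]), 'qvel': array([-6.08081193e-04,  6.44337188e-05,  2.04026133e-03,  1.01584613e-03,
        1.67479483e-03,  1.30331625e-03]), 'tau': array([-1.18900429e-03, -4.46230245e+01, -4.06502795e+01,  6.98187668e-02,
        1.95409020e-02,  4.02764115e-06]), 'eef_pos': array([0.20676572, 0.56327342, 0.22265447]), 'tool_rot': array([5.49766414e-01, 3.09308602e+00, 6.53728957e-05]), 'ft_force': array([0.11741861, 0.3660942 , 0.50190939]), 'ft_torque': array([-0.00273095, -0.00257251,  0.00987064]), 'gripper_width': 0.08806803308955308}
```

Run:
```python
from h import *
for n in 'ab':
    i=cv2.imread(f'pics/{n}.png'); 
    j=i[130:330,130:500] if n=='a' else i[110:380,150:510]
    cv2.imwrite(f'pics/{n}2.png',cv2.resize(j,None,fx=2.16,fy=2.16,interpolation=cv2.INTER_CUBIC)); print(j.shape)
```

```text
(200, 370, 3)
(270, 360, 3)
```

View pics/a2.png

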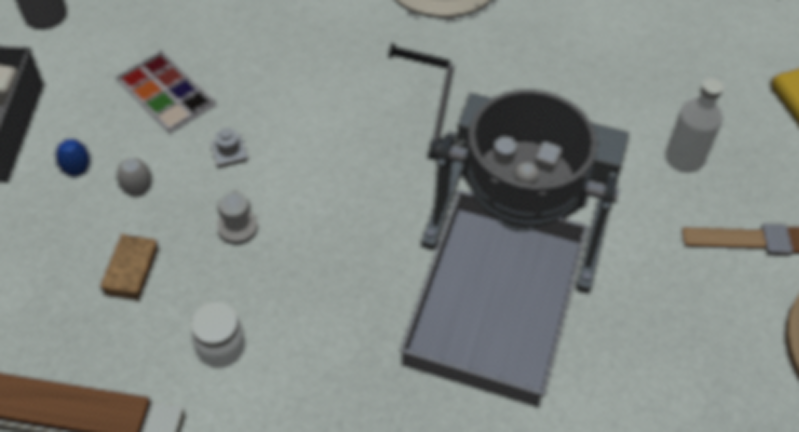

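View pics/b2.png

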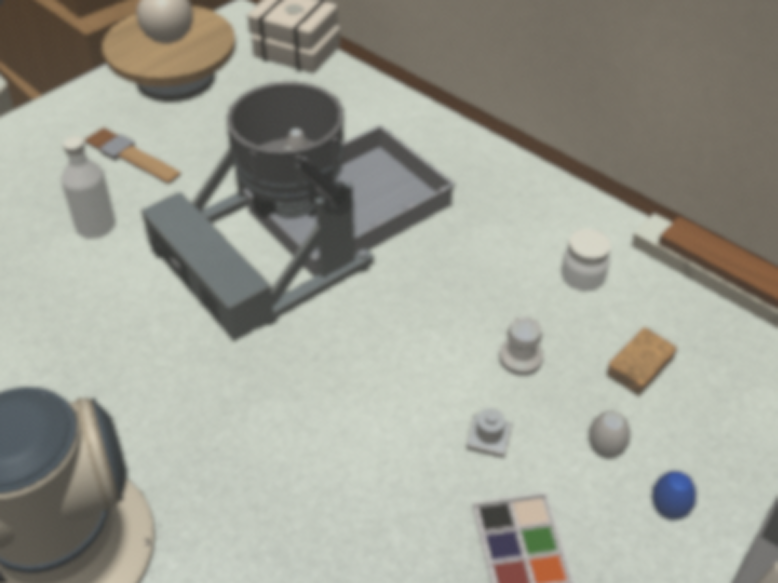

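The scene view (crop pixels) shows the tumbler at (530,150), with its cross grip at (390–450, 50–65). There are two egg-shaped things: the blue one at (72,157) and the grey one at (134,177). The grey aluminium one matches the description, and the blue one is the look-alike to leave alone. In the side view the grey egg is at (609,434) and the blue one at (674,494). Next I'll locate everything.

Run:
```python
from h import *
S=lambda u,v:ray('scene',(u/2.16+130,v/2.16+130)); D=lambda u,v:ray('side',(u/2.16+150,v/2.16+110))
print('mouth',tri([S(532,138),D(286.5,121)]))
print('mouth scene only z.24',atz(S(532,138),.24),atz(D(286.5,121),.24))
print('egg',tri([S(134,177),D(609.5,434)]))
print('blue',tri([S(72,157),D(674.5,495)]))
print('pawn base',atz(S(238,228),0.01),'step',atz(S(229,155),.01))
g1=atz(S(392,50),.269);g2=atz(S(450,65),.269);print('grip ends',g1,g2,np.degrees(np.arctan2(*(g2-g1)[1::-1])))
t=[atz(S(*p),.045) for p in((460,198),(585,222),(541,393),(404,353))]
for p in t:print('tray',p)
tc=sum(t)/4;ax=(t[2]+t[3]-t[0]-t[1]);print(tc,'yaw',np.degrees(np.arctan2(ax[1],ax[0])),[np.linalg.norm(t[i]-t[i-1]) for i in range(4)])
m=tri([S(532,138),D(286.5,121)])[0]
for yaw in np.radians([-20,-15,-10,-5,0]):
    c,s=np.cos(yaw),np.sin(yaw); f=lambda x,y,z:np.array([m[0]+c*x-s*y,m[1]+s*x+c*y,z])
    g=f(-.06,-.17,.269); a=proj('scene',g);b=proj('side',g)
    print(np.degrees(yaw),g,[(a[0]-130)*2.16,(a[1]-130)*2.16],[(b[0]-150)*2.16,(b[1]-110)*2.16])
```

```text
mouth (array([0.53961786, 0.18046331, 0.23203418]), [np.float64(0.0022184539570774117), np.float64(0.002218453957077476)])
mouth scene only z.24 [0.54442901 0.1818299  0.24      ] [0.53312102 0.16976652 0.24      ]
egg (array([ 0.55041511, -0.38439926,  0.03061335]), [np.float64(0.0008784841523144548), np.float64(0.0008784841523144525)])
blue (array([ 0.53083925, -0.48749786,  0.03084388]), [np.float64(0.0009266017502927511), np.float64(0.0009266017502925953)])
pawn base [ 0.59842667 -0.21462568  0.01      ] step [ 0.47039108 -0.26272583  0.01      ]
grip ends [ 0.45142427 -0.01528238  0.269     ] [0.46451412 0.06400583 0.269     ] 80.62548085824938
tray [0.51395568 0.0983391  0.045     ]
tray [0.52455859 0.2801466  0.045     ]
tray [0.79781616 0.23794926 0.045     ]
tray [0.77229322 0.05733204 0.045     ]
[0.65215591 0.16844175 0.045     ] yaw -8.895667024641243 [np.float64(0.26157191380183287), np.float64(0.18211641299124898), np.float64(0.2764964994502145), np.float64(0.18241162514939468)]
-20.0 [0.42509288 0.04123678 0.269     ] [np.float64(436.9737733427873), np.float64(41.39811645965531)] [np.float64(291.39010427113413), np.float64(184.65626313228594)]
-14.999999999999998 [0.43766307 0.03178507 0.269     ] [np.float64(428.6258120558912), np.float64(47.19426545929762)] [np.float64(304.0377708522142), np.float64(183.23561164663744)]
-10.0 [0.4510092  0.02346489 0.269     ] [np.float64(420.95151478649734), np.float64(53.58168144105929)] [np.float64(316.45884336069156), np.float64(181.1099005009839)]
-5.0 [0.4650297  0.01633956 0.269     ] [np.float64(414.0116976855653), np.float64(60.52888010135874)] [np.float64(328.5303226874629), np.float64(178.3056904558064)]
0.0 [0.47961786 0.01046331 0.269     ] [np.float64(407.8652534359231), np.float64(68.00004291708282)] [np.float64(340.13548342023876), np.float64(174.85753897589458)]
```

```bash
cat >> h.py <<'E'
def down(yaw): # tool down, tool y at angle yaw (rad)
    y=np.array([np.cos(yaw),np.sin(yaw),0]); z=np.array([0,0,-1.]); return R.from_matrix(np.c_[np.cross(y,z),y,z])
def plan(wps,step=50,start=None):
    """wps: [(xyz, Rotation)], prints rows"""
    st=bot.state(); p=np.array(st['eef_pos']);r=R.from_rotvec(st['tool_rot'])
    out=[]
    for x,q in wps:
        x=np.array(x); dr=(r.inv()*q).as_rotvec()
        n=max(1,int(np.ceil(max(np.linalg.norm(x-p)*1000/step,np.linalg.norm(dr)/.18))))
        for k in range(n):
            w=(r.inv()*q).as_rotvec()/(n-k); d=r.inv().apply((x-p)/(n-k))*1000
            d=np.round(d,0 if step>20 else 1); w=np.round(w,3)
            out.append(dict(zip(['x','y','z','rx','ry','rz'],[*d.tolist(),*w.tolist()])))
            p=p+r.apply(d/1000); r=r*R.from_rotvec(w)
    import json
    print(len(out)); print(json.dumps([{k:v for k,v in o.items() if v} for o in out]).replace('"',''))
E
python3 - <<'E'
from h import *
d=down(np.radians(-9))
plan([([.26,.45,.42],down(np.radians(50))),([.42,.023,.42],d)],step=60)
E
```

```text
12
[{x: -22.0, y: -22.0, z: -49.0, rz: 0.087}, {x: -24.0, y: -20.0, z: -49.0, rz: 0.086}, {x: -26.0, y: -18.0, z: -50.0, rz: 0.087}, {x: -27.0, y: -15.0, z: -49.0, rz: 0.086}, {x: -50.0, y: -28.0, rz: 0.129}, {x: -53.0, y: -21.0, rz: 0.129}, {x: -55.0, y: -15.0, rz: 0.129}, {x: -57.0, y: -7.0, rz: 0.129}, {x: -57.0, rz: 0.129}, {x: -56.0, y: 7.0, rz: 0.128}, {x: -55.0, y: 15.0, rz: 0.129}, {x: -53.0, y: 21.0, rz: 0.128}]
```

Emit:
carry_out --commands '[{"x": -22, "y": -22, "z": -49, "rz": 0.087}, {"x": -24, "y": -20, "z": -49, "rz": 0.086}, {"x": -26, "y": -18, "z": -50, "rz": 0.087}, {"x": -27, "y": -15, "z": -49, "rz": 0.086}, {"x": -50, "y": -28, "rz": 0.129}, {"x": -53, "y": -21, "rz": 0.129}, {"x": -55, "y": -15, "rz": 0.129}, {"x": -57, "y": -7, "rz": 0.129}, {"x": -57, "rz": 0.129}, {"x": -56, "y": 7, "rz": 0.128}, {"x": -55, "y": 15, "rz": 0.129}, {"x": -53, "y": 21, "rz": 0.128}, {}]'

```text
$.commands[0]: bad value
```

Run:
```python
from h import *
st=bot.state(); i=save('wrist','w1'); print(st['time_s'],st['eef_pos'],st['tool_rot'],st['q'])
cv2.imwrite('pics/w1b.png',cv2.resize(i,(800,500))[:,:,::-1])
for q in('lever_grip','drum_mouth','egg'): print(q,bot.recognise('wrist',q))
```

```text
1.0 [0.20676572 0.56327342 0.22265447] [5.49766414e-01 3.09308602e+00 6.53728957e-05] [ 1.16230423e+00  9.10828642e-02  1.23067702e+00 -1.88897279e-05
  1.81978567e+00 -5.66899207e-02]
lever_grip []
drum_mouth []
egg [{'uv': [43.3, 397.2], 'conf': 0.61}]
```

View pics/w1b.png

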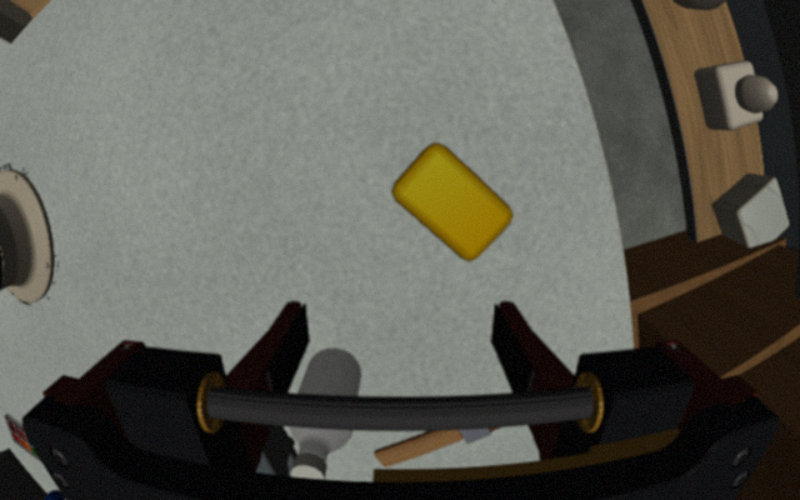

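The move was refused, so this picture only shows the start pose: yellow block, bottle and brush. I'll retry with every key given.

Emit:
carry_out --commands '[{"x": -22, "y": -22, "z": -49, "rx": 0, "ry": 0, "rz": 0.087}, {"x": -24, "y": -20, "z": -49, "rx": 0, "ry": 0, "rz": 0.086}, {"x": -26, "y": -18, "z": -50, "rx": 0, "ry": 0, "rz": 0.087}, {"x": -27, "y": -15, "z": -49, "rx": 0, "ry": 0, "rz": 0.086}, {"x": -50, "y": -28, "z": 0, "rx": 0, "ry": 0, "rz": 0.129}, {"x": -53, "y": -21, "z": 0, "rx": 0, "ry": 0, "rz": 0.129}, {"x": -55, "y": -15, "z": 0, "rx": 0, "ry": 0, "rz": 0.129}, {"x": -57, "y": -7, "z": 0, "rx": 0, "ry": 0, "rz": 0.129}, {"x": -57, "y": 0, "z": 0, "rx": 0, "ry": 0, "rz": 0.129}, {"x": -56, "y": 7, "z": 0, "rx": 0, "ry": 0, "rz": 0.128}, {"x": -55, "y": 15, "z": 0, "rx": 0, "ry": 0, "rz": 0.129}, {"x": -53, "y": 21, "z": 0, "rx": 0, "ry": 0, "rz": 0.128}, {"x": 0, "y": 0, "z": 0, "rx": 0, "ry": 0, "rz": 0}]'

```text
time_s: 2.82
eef_pos: [0.414, 0.0027, 0.4263]
tool_rot: [2.43, 1.983, 0.003]
ft_force: [-0.0, -0.4, -0.9]
gripper_width: 0.0881
```

```bash
sed -i 's/{k:v for k,v in o.items() if v}/o/' h.py
python3 - <<'E'
from h import *
st=bot.state(); i=save('wrist','w2'); print(st['time_s'],st['eef_pos'],st['tool_rot'],st['q'])
cv2.imwrite('pics/w2b.png',cv2.resize(i,(800,500))[:,:,::-1])
for q in('lever_grip','drum_mouth'): print(q,bot.recognise('wrist',q))
E
```

```text
2.825 [0.41395434 0.00266826 0.42631131] [2.42972999 1.98290648 0.00253766] [-0.07338219 -0.25465939  1.18138741 -0.0035284   2.2099534   0.12633812]
lever_grip [{'uv': [383.8, 47.0], 'conf': 0.67}]
drum_mouth [{'uv': [386.5, 49.4], 'conf': 0.57}, {'uv': [332.1, 313.4], 'conf': 0.3}]
```

View pics/w2b.png

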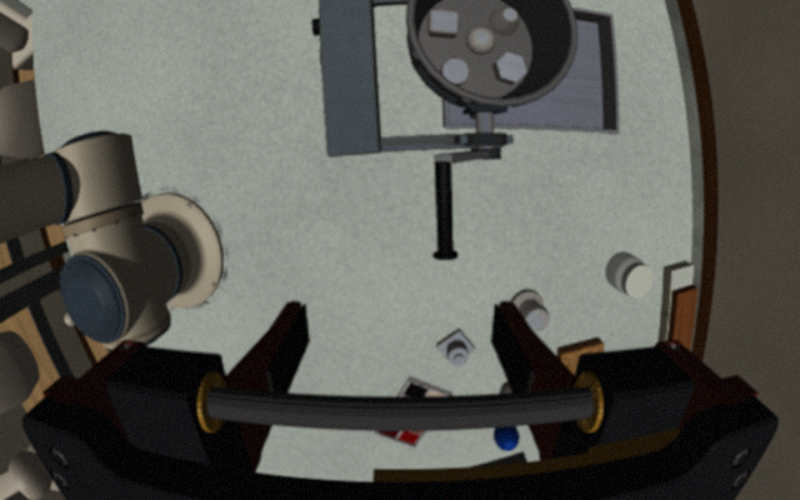

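The wrist view shows the grip bar from (443,162) to (446,255) in the enlarged picture, with five castings in the drum.

Run:
```python
from h import *
W=lambda u,v:ray('wrist',(u/1.25,v/1.25)); S=lambda u,v:ray('scene',(u/2.16+130,v/2.16+130))
print(tri([W(444.5,208),S(421,57.5)]))
a=atz(W(446,255),.269);b=atz(W(443,162),.269);print(a,b,(a+b)/2,np.degrees(np.arctan2(*(b-a)[1::-1])))
print('mouth',atz(W(491.5,25),.24))
g=(a+b)/2; d=down(np.radians(-9)); 
plan([([g[0],g[1],.32],d),([g[0],g[1],.25],d)],step=45)
```

```text
(array([0.45654414, 0.02487083, 0.26731842]), [np.float64(0.000468908400727639), np.float64(0.0004689084007276141)])
[ 0.45094955 -0.01519932  0.269     ] [0.46190169 0.0639535  0.269     ] [0.45642562 0.02437709 0.269     ] 82.12217197140892
mouth [0.53364162 0.18164873 0.24      ]
5
[{x: 9.0, y: 13.0, z: 36.0, rx: 0.002, ry: 0.0, rz: -0.012}, {x: 8.0, y: 13.0, z: 36.0, rx: 0.002, ry: 0.001, rz: -0.012}, {x: 9.0, y: 13.0, z: 36.0, rx: 0.003, ry: 0.0, rz: -0.012}, {x: -0.0, y: -0.0, z: 35.0, rx: -0.0, ry: 0.0, rz: 0.0}, {x: -0.0, y: -0.0, z: 35.0, rx: -0.0, ry: 0.0, rz: 0.0}]
```

Emit:
carry_out --commands '[{"x": 9, "y": 13, "z": 36, "rx": 0, "ry": 0, "rz": -0.012}, {"x": 8, "y": 13, "z": 36, "rx": 0, "ry": 0, "rz": -0.012}, {"x": 9, "y": 13, "z": 36, "rx": 0, "ry": 0, "rz": -0.012}, {"x": 0, "y": 0, "z": 35, "rx": 0, "ry": 0, "rz": 0}, {"x": 0, "y": 0, "z": 35, "rx": 0, "ry": 0, "rz": 0}]'

```text
time_s: 3.6
eef_pos: [0.4585, 0.0357, 0.2508]
tool_rot: [2.355, 2.059, 0.022]
ft_force: [0.4, 0.4, -0.2]
gripper_width: 0.088
```

Emit:
carry_out --commands '[{"x": 0, "y": 0, "z": 0, "rx": 0, "ry": 0, "rz": 0}, {"x": 0, "y": 0, "z": 0, "rx": 0, "ry": 0, "rz": 0}, {"x": 0, "y": 0, "z": 0, "rx": 0, "ry": 0, "rz": 0}, {"x": 0, "y": 0, "z": 0, "rx": 0, "ry": 0, "rz": 0}, {"x": 0, "y": 0, "z": 0, "rx": 0, "ry": 0, "rz": 0}]' --gripper 5 --squeeze 25

```text
time_s: 4.22
eef_pos: [0.4582, 0.0396, 0.2548]
tool_rot: [2.345, 2.067, 0.027]
ft_force: [-0.3, 0.0, -0.3]
gripper_width: 0.0413
```

Emit:
carry_out --commands '[{"x": -7, "y": -1, "z": 3, "rx": 0, "ry": 0, "rz": 0}, {"x": -6, "y": 0, "z": 3, "rx": 0, "ry": 0, "rz": 0}, {"x": 0, "y": 0, "z": 0, "rx": 0, "ry": 0, "rz": 0}, {"x": 0, "y": 0, "z": 0, "rx": 0, "ry": 0, "rz": 0}]'

```text
time_s: 4.72
eef_pos: [0.4575, 0.0251, 0.2486]
tool_rot: [2.344, 2.063, 0.034]
ft_force: [-2.5, 3.0, 2.3]
gripper_width: 0.0133
```

```bash
cat >> h.py <<'E'
def arc(t0,t1,n,yaw=-8.5,tooldeg=None,ref=None):
    st=bot.state(); p=np.array(st['eef_pos']) if ref is None else np.array(ref)
    c,s=np.cos(np.radians(yaw)),np.sin(np.radians(yaw)); q=down(np.radians(yaw))
    w=[]
    for t in np.radians(np.linspace(t0,t1,n+1)[1:]):
        a=np.radians(t0); dx=.12*(np.sin(t)-np.sin(a)); w.append((p+[c*dx,s*dx,.12*(np.cos(t)-np.cos(a))],q))
    print(w[-1][0]); plan(w,step=60)
E
python3 -c "
from h import *
arc(-30,50,8)"
```

```text
[0.60773921 0.00259817 0.22179404]
8
[{x: -0.0, y: 19.0, z: -8.0, rx: 0.028, ry: -0.004, rz: 0.021}, {x: -0.0, y: 20.0, z: -6.0, rx: 0.0, ry: 0.0, rz: -0.0}, {x: -0.0, y: 21.0, z: -2.0, rx: 0.0, ry: 0.0, rz: -0.0}, {x: -0.0, y: 21.0, z: 2.0, rx: 0.0, ry: 0.0, rz: -0.0}, {x: -0.0, y: 20.0, z: 6.0, rx: 0.0, ry: 0.0, rz: -0.0}, {x: -0.0, y: 19.0, z: 9.0, rx: 0.0, ry: 0.0, rz: -0.0}, {x: -0.0, y: 17.0, z: 12.0, rx: 0.0, ry: 0.0, rz: -0.0}, {x: -0.0, y: 15.0, z: 14.0, rx: 0.0, ry: 0.0, rz: -0.0}]
```

Emit:
carry_out --commands '[{"x": 0, "y": 18, "z": -8, "rx": 0.028, "ry": -0.004, "rz": 0.021}, {"x": 0, "y": 20, "z": -6, "rx": 0, "ry": 0, "rz": 0}, {"x": 0, "y": 21, "z": -2, "rx": 0, "ry": 0, "rz": 0}, {"x": 0, "y": 21, "z": 2, "rx": 0, "ry": 0, "rz": 0}]'

```text
time_s: 5.22
eef_pos: [0.5261, 0.0144, 0.2668]
tool_rot: [-2.366, -2.04, 0.026]
ft_force: [-12.3, 1.3, 11.1]
gripper_width: 0.0133
```

```bash
cat >> h.py <<'E'
REF=np.array([.4575,.0251,.2486])
def arc2(t1,n,yaw=-8.5,ref=REF):
    st=bot.state(); p=np.array(st['eef_pos']); u=np.array([np.cos(np.radians(yaw)),np.sin(np.radians(yaw)),0])
    C=ref-[0,0,.12*np.cos(np.radians(30))]+u*.06
    d=p-C; t0=np.degrees(np.arctan2(d@u,d[2])); print('th',t0,'r',np.hypot(d@u,d[2]),'lat',d@[-u[1],u[0],0],'F',st['ft_force'],'t',st['time_s'])
    plan([(C+.12*(np.sin(t)*u+[0,0,np.cos(t)]),down(np.radians(yaw))) for t in np.radians(np.linspace(t0,t1,n+1)[1:])],step=60)
E
python3 -c "
from h import *
arc2(75,7)"
```

```text
th 4.404159586459293 r 0.12244098856913567 lat -0.00042006437242363137 F [-12.34929272   1.32521995  11.07909437] t 5.225
7
[{x: 0.0, y: 21.0, z: 5.0, rx: -0.024, ry: 0.001, rz: 0.001}, {x: 0.0, y: 20.0, z: 7.0, rx: -0.0, ry: -0.0, rz: -0.0}, {x: 0.0, y: 18.0, z: 11.0, rx: -0.0, ry: -0.0, rz: -0.0}, {x: 0.0, y: 16.0, z: 13.0, rx: -0.0, ry: -0.0, rz: -0.0}, {x: 0.0, y: 14.0, z: 16.0, rx: -0.0, ry: -0.0, rz: -0.0}, {x: 0.0, y: 10.0, z: 19.0, rx: -0.0, ry: -0.0, rz: -0.0}, {x: 0.0, y: 8.0, z: 19.0, rx: -0.0, ry: -0.0, rz: -0.0}]
```

Emit:
carry_out --commands '[{"x": 0, "y": 21, "z": 5, "rx": -0.024, "ry": 0, "rz": 0}, {"x": 0, "y": 20, "z": 7, "rx": 0, "ry": 0, "rz": 0}, {"x": 0, "y": 18, "z": 11, "rx": 0, "ry": 0, "rz": 0}, {"x": 0, "y": 16, "z": 13, "rx": 0, "ry": 0, "rz": 0}, {"x": 0, "y": 14, "z": 16, "rx": 0, "ry": 0, "rz": 0}]' --squeeze 45

```text
time_s: 5.85
eef_pos: [0.6055, 0.0018, 0.2247]
tool_rot: [-2.37, -2.046, 0.015]
ft_force: [-9.1, 1.3, 9.7]
gripper_width: 0.0131
```

```bash
python3 -c "
from h import *
arc2(95,5)"
```

```text
th 48.28615983037984 r 0.12025908330787725 lat -0.0011556077585448913 F [-9.09785756  1.33644691  9.66171907] t 5.85
5
[{x: 1.0, y: 12.0, z: 16.0, rx: -0.014, ry: 0.001, rz: 0.002}, {x: 0.0, y: 9.0, z: 17.0, rx: 0.0, ry: -0.0, rz: -0.0}, {x: 0.0, y: 6.0, z: 18.0, rx: 0.0, ry: -0.0, rz: -0.0}, {x: 0.0, y: 3.0, z: 20.0, rx: 0.0, ry: -0.0, rz: -0.0}, {x: 0.0, y: -0.0, z: 19.0, rx: 0.0, ry: -0.0, rz: -0.0}]
```

Emit:
carry_out --commands '[{"x": 1, "y": 12, "z": 16, "rx": -0.014, "ry": 0, "rz": 0}, {"x": 0, "y": 9, "z": 17, "rx": 0, "ry": 0, "rz": 0}, {"x": 0, "y": 6, "z": 18, "rx": 0, "ry": 0, "rz": 0}, {"x": 0, "y": 3, "z": 20, "rx": 0, "ry": 0, "rz": 0}, {"x": 0, "y": 0, "z": 15, "rx": 0, "ry": 0, "rz": 0}]'

```text
time_s: 6.48
eef_pos: [0.6346, -0.0025, 0.1512]
tool_rot: [2.374, 2.048, 0.009]
ft_force: [1.7, -0.2, 11.6]
gripper_width: 0.013
```

```bash
python3 -c "
from h import *
arc2(112,4)"
```

```text
th 86.86862113065517 r 0.11939858628762536 lat -0.0011564701421059066 F [ 1.68125034 -0.17725501 11.58169529] t 6.475
4
[{x: 1.0, y: 0.0, z: 13.0, rx: 0.008, ry: -0.0, rz: 0.002}, {x: 0.0, y: -1.0, z: 13.0, rx: 0.0, ry: -0.0, rz: -0.0}, {x: 0.0, y: -3.0, z: 13.0, rx: 0.0, ry: -0.0, rz: -0.0}, {x: 0.0, y: -4.0, z: 12.0, rx: 0.0, ry: -0.0, rz: -0.0}]
```

Emit:
carry_out --commands '[{"x": 0, "y": 0, "z": 13, "rx": 0.008, "ry": 0, "rz": 0}, {"x": 0, "y": -1, "z": 13, "rx": 0, "ry": 0, "rz": 0}, {"x": 0, "y": -3, "z": 13, "rx": 0, "ry": 0, "rz": 0}, {"x": 0, "y": -4, "z": 11, "rx": 0, "ry": 0, "rz": 0}, {"x": 0, "y": 0, "z": 0, "rx": 0, "ry": 0, "rz": 0}]'

```text
time_s: 7.1
eef_pos: [0.6326, -0.0021, 0.1142]
tool_rot: [2.366, 2.042, 0.027]
ft_force: [-0.5, 1.7, -3.5]
gripper_width: 0.0131
```

```bash
python3 -c "
from h import *
arc2(113,1)"
```

```text
th 104.5911460090497 r 0.12115687170673875 lat -0.0010615663710425577 F [-0.53283409  1.7016715  -3.49911939] t 7.1
1
[{x: 1.0, y: -7.0, z: 16.0, rx: 0.023, ry: -0.003, rz: 0.002}]
```

Emit:
carry_out --commands '[{"x": 0, "y": -4, "z": 9, "rx": 0, "ry": 0, "rz": 0}, {"x": 0, "y": -3, "z": 8, "rx": 0, "ry": 0, "rz": 0}, {"x": 0, "y": -2, "z": 6, "rx": 0, "ry": 0, "rz": 0}]'

```text
time_s: 7.48
eef_pos: [0.6295, -0.0016, 0.0999]
tool_rot: [2.357, 2.033, 0.047]
ft_force: [-1.8, 1.2, 10.7]
gripper_width: 0.0129
```

Emit:
carry_out --commands '[{"x": 0, "y": 0, "z": 4, "rx": 0, "ry": 0, "rz": 0}, {"x": 0, "y": 0, "z": 3, "rx": 0, "ry": 0, "rz": 0}, {"x": 0, "y": 0, "z": 0, "rx": 0, "ry": 0, "rz": 0}, {"x": 0, "y": 0, "z": 0, "rx": 0, "ry": 0, "rz": 0}, {"x": 0, "y": 0, "z": 0, "rx": 0, "ry": 0, "rz": 0}, {"x": 0, "y": 0, "z": 0, "rx": 0, "ry": 0, "rz": 0}]'

```text
time_s: 8.22
eef_pos: [0.629, -0.0016, 0.0984]
tool_rot: [2.357, 2.034, 0.048]
ft_force: [2.0, 0.8, 3.6]
gripper_width: 0.0131
```

Run:
```python
from h import *
arc2(113,1)
i=save('scene','c');w=save('wrist','c_w')
j=np.vstack([cv2.resize(i[130:330,250:500],(500,400)),]); k=cv2.resize(w,(640,400))[:, :300] 
b=save('side','c_s')[130:330,200:400]; b=cv2.resize(b,(300,300)); b=np.vstack([b,np.zeros((100,300,3),np.uint8)])
cv2.imwrite('pics/c2.png',np.hstack([j,b])[:,:,::-1])
for c in('scene','side'):
  for q in('cast_block','cast_stub','cast_knob','cast_cone','cast_hex'): print(c,q,[(np.round(r['uv']).tolist(),round(r['conf'],2)) for r in bot.recognise(c,q)[:3]])
```

```text
th 112.16280534061238 r 0.12259049764395868 lat -0.0010135072450398394 F [1.95759917 0.76181157 3.6138702 ] t 8.225
1
[{x: 1.0, y: -3.0, z: 1.0, rx: 0.042, ry: -0.005, rz: 0.001}]
scene cast_block [([366.0, 258.0], 0.51), ([330.0, 274.0], 0.29)]
scene cast_stub [([337.0, 255.0], 0.62)]
scene cast_knob [([332.0, 271.0], 0.51)]
scene cast_cone [([385.0, 260.0], 0.45)]
scene cast_hex [([362.0, 252.0], 0.67), ([373.0, 211.0], 0.38)]
side cast_block []
side cast_stub [([374.0, 310.0], 0.53)]
side cast_knob [([447.0, 277.0], 0.45), ([230.0, 191.0], 0.37)]
side cast_cone []
side cast_hex []
```

View pics/c2.png

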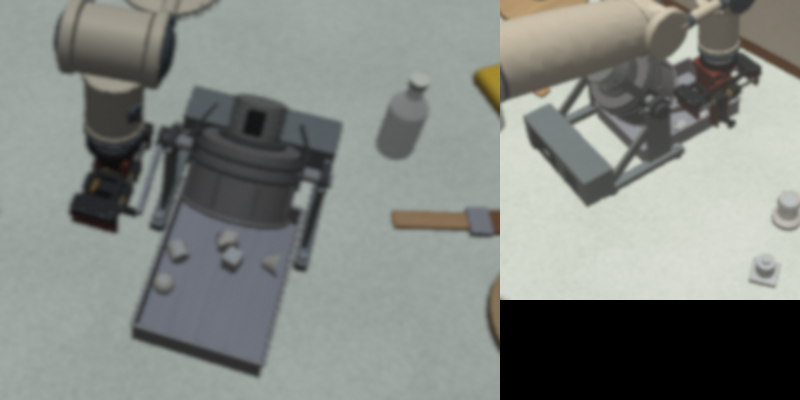

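All five castings lie in the tray, at (228,238), (178,248), (232,259), (163,283) and (271,263) in the picture. I'll swing the drum back now.

```bash
python3 -c "
from h import *
arc2(-32,14,ref=REF-[0,0,.003])"
```

```text
th 110.87615728998438 r 0.12148685819981994 lat -0.0010137127599577807 F [0.55368665 0.47633676 3.14185506] t 8.875
14
[{x: 1.0, y: 5.0, z: -21.0, rx: 0.042, ry: -0.005, rz: 0.001}, {x: 0.0, y: 2.0, z: -21.0, rx: -0.0, ry: 0.0, rz: 0.0}, {x: 0.0, y: -1.0, z: -21.0, rx: -0.0, ry: 0.0, rz: 0.0}, {x: 0.0, y: -6.0, z: -21.0, rx: -0.0, ry: 0.0, rz: 0.0}, {x: 0.0, y: -9.0, z: -19.0, rx: -0.0, ry: 0.0, rz: 0.0}, {x: 0.0, y: -12.0, z: -18.0, rx: -0.0, ry: 0.0, rz: 0.0}, {x: 0.0, y: -15.0, z: -15.0, rx: -0.0, ry: 0.0, rz: 0.0}, {x: 0.0, y: -18.0, z: -12.0, rx: -0.0, ry: 0.0, rz: 0.0}, {x: 0.0, y: -20.0, z: -9.0, rx: -0.0, ry: 0.0, rz: 0.0}, {x: 0.0, y: -20.0, z: -5.0, rx: -0.0, ry: 0.0, rz: 0.0}, {x: 0.0, y: -22.0, z: -1.0, rx: -0.0, ry: 0.0, rz: 0.0}, {x: 0.0, y: -21.0, z: 2.0, rx: -0.0, ry: 0.0, rz: 0.0}, {x: 0.0, y: -20.0, z: 7.0, rx: -0.0, ry: 0.0, rz: 0.0}, {x: 0.0, y: -19.0, z: 9.0, rx: -0.0, ry: 0.0, rz: 0.0}]
```

Emit:
carry_out --commands '[{"x": 1, "y": 5, "z": -21, "rx": 0.042, "ry": -0.005, "rz": 0}, {"x": 0, "y": 2, "z": -21, "rx": 0, "ry": 0, "rz": 0}, {"x": 0, "y": -1, "z": -21, "rx": 0, "ry": 0, "rz": 0}, {"x": 0, "y": -6, "z": -21, "rx": 0, "ry": 0, "rz": 0}, {"x": 0, "y": -9, "z": -19, "rx": 0, "ry": 0, "rz": 0}]'

```text
time_s: 9.5
eef_pos: [0.6261, -0.0013, 0.1884]
tool_rot: [2.378, 2.047, 0.001]
ft_force: [15.1, -1.0, -4.1]
gripper_width: 0.0129
```

```bash
python3 -c "
from h import *
arc2(-32,10,ref=REF-[0,0,.001])"
```

```text
th 68.01507092458772 r 0.11933876774925474 lat -0.001161507121601471 F [15.09098978 -1.01556269 -4.1058667 ] t 9.5
10
[{x: 1.0, y: -9.0, z: -19.0, rx: 0.003, ry: 0.002, rz: -0.001}, {x: 0.0, y: -12.0, z: -17.0, rx: 0.0, ry: 0.0, rz: 0.0}, {x: 0.0, y: -16.0, z: -14.0, rx: 0.0, ry: 0.0, rz: 0.0}, {x: 0.0, y: -17.0, z: -11.0, rx: 0.0, ry: 0.0, rz: 0.0}, {x: 0.0, y: -20.0, z: -8.0, rx: 0.0, ry: 0.0, rz: 0.0}, {x: 0.0, y: -20.0, z: -5.0, rx: 0.0, ry: 0.0, rz: 0.0}, {x: 0.0, y: -21.0, z: -1.0, rx: 0.0, ry: 0.0, rz: 0.0}, {x: 0.0, y: -21.0, z: 2.0, rx: 0.0, ry: 0.0, rz: 0.0}, {x: 0.0, y: -20.0, z: 6.0, rx: 0.0, ry: 0.0, rz: 0.0}, {x: 0.0, y: -18.0, z: 10.0, rx: 0.0, ry: 0.0, rz: 0.0}]
```

Emit:
carry_out --commands '[{"x": 0, "y": -9, "z": -19, "rx": 0, "ry": 0, "rz": 0}, {"x": 0, "y": -12, "z": -17, "rx": 0, "ry": 0, "rz": 0}, {"x": 0, "y": -16, "z": -14, "rx": 0, "ry": 0, "rz": 0}, {"x": 0, "y": -17, "z": -11, "rx": 0, "ry": 0, "rz": 0}, {"x": 0, "y": -20, "z": -8, "rx": 0, "ry": 0, "rz": 0}, {"x": 0, "y": -20, "z": -5, "rx": 0, "ry": 0, "rz": 0}]'

```text
time_s: 10.25
eef_pos: [0.5474, 0.0104, 0.2652]
tool_rot: [2.356, 2.021, 0.05]
ft_force: [11.8, -0.6, 2.3]
gripper_width: 0.0128
```

```bash
python3 -c "
from h import *
arc2(-32,5)"
```

```text
th 14.473485983301053 r 0.12451352118815004 lat -0.0011958665632893087 F [11.81536829 -0.63024226  2.33777228] t 10.25
5
[{x: 1.0, y: -20.0, z: 0.0, rx: 0.049, ry: 0.0, rz: -0.004}, {x: 0.0, y: -20.0, z: -0.0, rx: 0.0, ry: 0.0, rz: -0.0}, {x: 0.0, y: -19.0, z: 3.0, rx: 0.0, ry: 0.0, rz: -0.0}, {x: 0.0, y: -18.0, z: 6.0, rx: 0.0, ry: 0.0, rz: -0.0}, {x: 0.0, y: -18.0, z: 9.0, rx: 0.0, ry: 0.0, rz: -0.0}]
```

Emit:
carry_out --commands '[{"x": 1, "y": -20, "z": 0, "rx": 0.049, "ry": 0, "rz": 0}, {"x": 0, "y": -20, "z": 0, "rx": 0, "ry": 0, "rz": 0}, {"x": 0, "y": -19, "z": 3, "rx": 0, "ry": 0, "rz": 0}, {"x": 0, "y": -18, "z": 6, "rx": 0, "ry": 0, "rz": 0}, {"x": 0, "y": -12, "z": 6, "rx": 0, "ry": 0, "rz": 0}]'

```text
time_s: 10.88
eef_pos: [0.4731, 0.0224, 0.263]
tool_rot: [2.354, 2.013, 0.064]
ft_force: [6.9, -0.8, 9.7]
gripper_width: 0.0129
```

```bash
python3 -c "
from h import *
arc2(-31,2)"
```

```text
th -20.478361623561728 r 0.12631598255418694 lat -0.000398341188424578 F [ 6.93977008 -0.75261955  9.68265338] t 10.875
2
[{x: 0.0, y: -9.0, z: 10.0, rx: 0.059, ry: -0.003, rz: -0.008}, {x: 0.0, y: -9.0, z: 5.0, rx: 0.0, ry: -0.0, rz: 0.0}]
```

Pushing on to the upright stop.

Emit:
carry_out --commands '[{"x": 0, "y": -8, "z": 9, "rx": 0.05, "ry": 0, "rz": 0}, {"x": 0, "y": -8, "z": 6, "rx": 0, "ry": 0, "rz": 0}, {"x": 0, "y": -6, "z": 4, "rx": 0, "ry": 0, "rz": 0}, {"x": 0, "y": -5, "z": 2, "rx": 0, "ry": 0, "rz": 0}]'

```text
time_s: 11.38
eef_pos: [0.4575, 0.0249, 0.2547]
tool_rot: [2.36, 2.015, 0.065]
ft_force: [26.7, -2.4, 2.0]
gripper_width: 0.013
```

Emit:
carry_out --commands '[{"x": 0, "y": -6, "z": 3, "rx": 0, "ry": 0, "rz": 0}, {"x": 0, "y": -6, "z": 3, "rx": 0, "ry": 0, "rz": 0}]'

```text
time_s: 11.62
eef_pos: [0.4581, 0.0249, 0.2548]
tool_rot: [2.34, 1.994, 0.106]
ft_force: [23.9, -2.5, 6.7]
gripper_width: 0.0127
```

Emit:
carry_out --commands '[{"x": 0, "y": 0, "z": 0, "rx": 0, "ry": 0, "rz": 0}, {"x": 0, "y": 0, "z": 0, "rx": 0, "ry": 0, "rz": 0}, {"x": 0, "y": 0, "z": 0, "rx": 0, "ry": 0, "rz": 0}]' --gripper 70 --squeeze 20

```text
time_s: 12.0
eef_pos: [0.4576, 0.0244, 0.2542]
tool_rot: [2.341, 1.992, 0.104]
ft_force: [-0.1, 0.2, -0.4]
gripper_width: 0.0392
```

Run:
```python
from h import *
st=bot.state(); print(st['eef_pos'],st['tool_rot'],st['gripper_width'],st['ft_force'],st['q'])
p=st['eef_pos'];d=down(np.radians(-8.5))
q1=np.arctan2(-.384,.55); 
plan([([p[0],p[1],.36],d),([.53,-.30,.33],down(np.radians(-35)))],step=55)
```

```text
[0.45764931 0.0243501  0.2541715 ] [2.3405876  1.99248786 0.10406058] 0.03916957802854885 [-0.14542868  0.23760377 -0.37087861] [-0.01745714 -0.36854394  1.5952679  -0.00491791  1.82045014  0.14142932]
9
[{x: 0.0, y: 5.0, z: -53.0, rx: 0.047, ry: -0.004, rz: -0.006}, {x: 1.0, y: 2.0, z: -53.0, rx: 0.047, ry: -0.004, rz: -0.006}, {x: -44.0, y: 17.0, z: 4.0, rx: 0.0, ry: -0.0, rz: 0.066}, {x: -43.0, y: 20.0, z: 4.0, rx: 0.0, ry: -0.0, rz: 0.066}, {x: -42.0, y: 23.0, z: 4.0, rx: 0.0, ry: -0.0, rz: 0.066}, {x: -40.0, y: 26.0, z: 5.0, rx: 0.0, ry: -0.0, rz: 0.066}, {x: -38.0, y: 28.0, z: 4.0, rx: 0.0, ry: -0.0, rz: 0.066}, {x: -37.0, y: 30.0, z: 5.0, rx: 0.0, ry: -0.0, rz: 0.066}, {x: -34.0, y: 33.0, z: 4.0, rx: 0.0, ry: -0.0, rz: 0.067}]
```

Emit:
carry_out --commands '[{"x": 0, "y": 3, "z": -20, "rx": 0.02, "ry": 0, "rz": 0}, {"x": 0, "y": 3, "z": -40, "rx": 0.03, "ry": 0, "rz": 0}, {"x": 0, "y": 2, "z": -45, "rx": 0.03, "ry": 0, "rz": 0}]' --gripper 87

```text
time_s: 12.38
eef_pos: [0.4565, 0.0234, 0.3564]
tool_rot: [-2.388, -2.034, -0.008]
ft_force: [-1.0, 0.2, -0.3]
gripper_width: 0.0693
```

Run:
```python
from h import *
st=bot.state(); print(st['eef_pos'],st['tool_rot'],st['gripper_width'],st['ft_force'])
plan([([.505,-.44,.30],down(np.radians(-35)))],step=55)
```

```text
[0.45653072 0.02344533 0.35635427] [-2.3877307  -2.0341709  -0.00776502] 0.06931739697164783 [-0.96274841  0.22273201 -0.26594179]
9
[{x: -50.0, y: 14.0, z: 6.0, rx: -0.0, ry: -0.001, rz: 0.05}, {x: -49.0, y: 16.0, z: 6.0, rx: -0.0, ry: -0.001, rz: 0.05}, {x: -48.0, y: 18.0, z: 6.0, rx: -0.0, ry: -0.001, rz: 0.05}, {x: -48.0, y: 21.0, z: 6.0, rx: -0.0, ry: -0.001, rz: 0.05}, {x: -46.0, y: 23.0, z: 6.0, rx: -0.0, ry: -0.001, rz: 0.05}, {x: -45.0, y: 25.0, z: 6.0, rx: -0.0, ry: -0.0, rz: 0.05}, {x: -44.0, y: 28.0, z: 6.0, rx: -0.001, ry: -0.0, rz: 0.05}, {x: -43.0, y: 30.0, z: 6.0, rx: -0.0, ry: -0.001, rz: 0.051}, {x: -40.0, y: 32.0, z: 7.0, rx: -0.001, ry: -0.0, rz: 0.05}]
```

Emit:
carry_out --commands '[{"x": -50, "y": 14, "z": 6, "rx": 0, "ry": 0, "rz": 0.05}, {"x": -49, "y": 16, "z": 6, "rx": 0, "ry": 0, "rz": 0.05}, {"x": -48, "y": 18, "z": 6, "rx": 0, "ry": 0, "rz": 0.05}, {"x": -48, "y": 21, "z": 6, "rx": 0, "ry": 0, "rz": 0.05}, {"x": -46, "y": 23, "z": 6, "rx": 0, "ry": 0, "rz": 0.05}, {"x": -45, "y": 25, "z": 6, "rx": 0, "ry": 0, "rz": 0.05}, {"x": -44, "y": 28, "z": 6, "rx": 0, "ry": 0, "rz": 0.05}, {"x": -43, "y": 30, "z": 6, "rx": 0, "ry": 0, "rz": 0.05}, {"x": -35, "y": 28, "z": 7, "rx": 0, "ry": 0, "rz": 0.05}, {"x": 0, "y": 0, "z": 0, "rx": 0, "ry": 0, "rz": 0}, {"x": 0, "y": 0, "z": 0, "rx": 0, "ry": 0, "rz": 0}]'

```text
time_s: 13.75
eef_pos: [0.5033, -0.4455, 0.2899]
tool_rot: [-2.774, -1.428, -0.001]
ft_force: [0.2, 0.4, -0.1]
gripper_width: 0.0871
```

Run:
```python
from h import *
st=bot.state(); print(st['eef_pos'],st['tool_rot'])
i=save('wrist','e1'); s=save('scene','e2'); 
j=cv2.resize(i,(640,400)); k=cv2.resize(s[150:270,130:250],(160,160)); 
a=cv2.resize(s[130:230,310:450],(560,400),interpolation=cv2.INTER_CUBIC)
cv2.imwrite('pics/e3.png',np.hstack([cv2.resize(i[:, :],(480,300)),cv2.resize(s[130:270,290:430],(300,300),interpolation=cv2.INTER_CUBIC)])[:,:,::-1])
for r in bot.recognise('wrist','egg')+bot.recognise('wrist','step')+bot.recognise('wrist','sanding_block'): print(r,atz(ray('wrist',r['uv'],st),.03))
```

```text
[ 0.50328746 -0.44548756  0.28988433] [-2.77389240e+00 -1.42812191e+00 -1.24856098e-03]
{'uv': [359.7, 189.1], 'conf': 0.79} [ 0.53417526 -0.49064632  0.03      ]
{'uv': [321.5, 121.2], 'conf': 0.56} [ 0.54510885 -0.38308755  0.03      ]
{'uv': [227.1, 93.2], 'conf': 0.68} [ 0.46402613 -0.27201014  0.03      ]
{'uv': [391.8, 44.9], 'conf': 0.77} [ 0.68630741 -0.34951849  0.03      ]
```

View pics/e3.png

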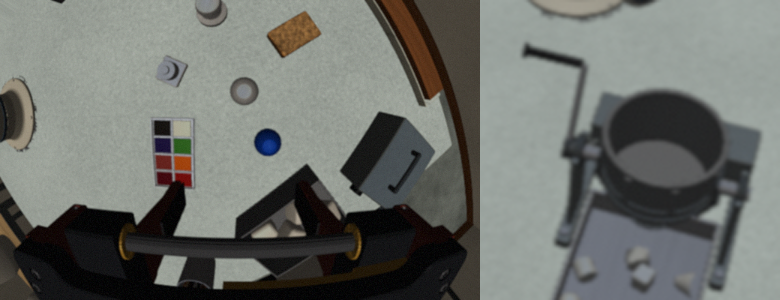

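The grey egg is at (244,91) in the picture, the blue look-alike at (267,142). In the right half the drum is empty and upright, with the lever where it was at the start.

Run:
```python
from h import *
i=cv2.imread('pics/e1.png')[90:155,290:360]; g=cv2.cvtColor(i,cv2.COLOR_BGR2HSV)
m=((g[:,:,2]<np.median(g[:,:,2])-18)&(g[:,:,1]<60)).astype(np.uint8)
n,l,s,c=cv2.connectedComponentsWithStats(m); k=1+np.argmax(s[1:,4]); print(s[k],c[k]+[290,90])
S=lambda u,v:ray('scene',(u/2.16+130,v/2.16+130)); D=lambda u,v:ray('side',(u/2.16+150,v/2.16+110))
W=ray('wrist',(325.5,121.3))
x,r=tri([S(134,177),D(609.5,434),W]);print(x,r)
plan([([x[0],x[1],.13],down(np.radians(-35)))],step=45)
```

```text
[  16   12   40   39 1103] [325.21486854 120.89301904]
[ 0.5502361  -0.38503941  0.03055849] [np.float64(0.0013978964817942634), np.float64(0.0005682809001057664), np.float64(0.00112964210401017)]
4
[{x: 19.0, y: 1.0, z: 41.0, rx: -0.004, ry: -0.002, rz: -0.002}, {x: 18.0, y: 2.0, z: 40.0, rx: -0.004, ry: -0.003, rz: -0.002}, {x: 19.0, y: 1.0, z: 40.0, rx: -0.004, ry: -0.002, rz: -0.002}, {x: 19.0, y: 1.0, z: 41.0, rx: -0.004, ry: -0.003, rz: -0.002}]
```

Emit:
carry_out --commands '[{"x": 19, "y": 1, "z": 40, "rx": 0, "ry": 0, "rz": 0}, {"x": 18, "y": 2, "z": 40, "rx": 0, "ry": 0, "rz": 0}, {"x": 19, "y": 1, "z": 40, "rx": 0, "ry": 0, "rz": 0}, {"x": 19, "y": 1, "z": 40, "rx": 0, "ry": 0, "rz": 0}, {"x": 0, "y": 0, "z": 0, "rx": 0, "ry": 0, "rz": 0}, {"x": 0, "y": 0, "z": 0, "rx": 0, "ry": 0, "rz": 0}]'

```text
time_s: 14.75
eef_pos: [0.5531, -0.3801, 0.1375]
tool_rot: [-2.784, -1.444, -0.009]
ft_force: [0.4, -0.5, 1.2]
gripper_width: 0.087
```

Run:
```python
from h import *
print(bot.state()['eef_pos'],bot.state()['tool_rot'])
plan([([.5502,-.385,.10],down(np.radians(-35))),([.5502,-.385,.023],down(np.radians(-35)))],step=20)
```

```text
[ 0.55308834 -0.38010018  0.13747689] [-2.78369819 -1.4437891  -0.0094872 ]
6
[{x: -3.0, y: 0.3, z: 18.7, rx: -0.001, ry: -0.004, rz: -0.002}, {x: -2.9, y: 0.2, z: 18.7, rx: -0.001, ry: -0.004, rz: -0.001}, {x: 0.0, y: 0.0, z: 19.3, rx: -0.0, ry: -0.0, rz: -0.0}, {x: 0.0, y: 0.0, z: 19.2, rx: -0.0, ry: -0.0, rz: -0.0}, {x: 0.0, y: 0.0, z: 19.3, rx: -0.0, ry: -0.0, rz: -0.0}, {x: 0.0, y: 0.0, z: 19.2, rx: -0.0, ry: -0.0, rz: -0.0}]
```

Emit:
carry_out --commands '[{"x": -3, "y": 0, "z": 19, "rx": 0, "ry": 0, "rz": 0}, {"x": -3, "y": 0, "z": 19, "rx": 0, "ry": 0, "rz": 0}, {"x": 0, "y": 0, "z": 19, "rx": 0, "ry": 0, "rz": 0}, {"x": 0, "y": 0, "z": 19, "rx": 0, "ry": 0, "rz": 0}, {"x": 0, "y": 0, "z": 18, "rx": 0, "ry": 0, "rz": 0}, {"x": 0, "y": 0, "z": 12, "rx": 0, "ry": 0, "rz": 0}, {"x": 0, "y": 0, "z": 0, "rx": 0, "ry": 0, "rz": 0}]'

```text
time_s: 15.62
eef_pos: [0.5493, -0.3872, 0.0268]
tool_rot: [-2.789, -1.442, -0.011]
ft_force: [0.1, -0.1, -0.8]
gripper_width: 0.087
```

Emit:
carry_out --commands '[{"x": 2, "y": 0, "z": 5, "rx": 0, "ry": 0, "rz": 0}, {"x": 0, "y": 0, "z": 0, "rx": 0, "ry": 0, "rz": 0}, {"x": 0, "y": 0, "z": 0, "rx": 0, "ry": 0, "rz": 0}, {"x": 0, "y": 0, "z": 0, "rx": 0, "ry": 0, "rz": 0}, {"x": 0, "y": 0, "z": 0, "rx": 0, "ry": 0, "rz": 0}, {"x": 0, "y": 0, "z": 0, "rx": 0, "ry": 0, "rz": 0}]' --gripper 40 --squeeze 30

```text
time_s: 16.38
eef_pos: [0.5516, -0.3859, 0.0241]
tool_rot: [2.79, 1.443, 0.013]
ft_force: [0.4, 0.6, -1.4]
gripper_width: 0.0502
```

Run:
```python
from h import *
print(bot.state()['eef_pos'],bot.state()['gripper_width'])
```

```text
[ 0.55160945 -0.38594175  0.02409339] 0.050182464501147266
```

Emit:
carry_out --commands '[{"x": 0, "y": 0, "z": -5, "rx": 0, "ry": 0, "rz": 0}, {"x": 0, "y": 0, "z": -10, "rx": 0, "ry": 0, "rz": 0}, {"x": 0, "y": 0, "z": -20, "rx": 0, "ry": 0, "rz": 0}, {"x": 0, "y": 0, "z": -30, "rx": 0, "ry": 0, "rz": 0}, {"x": 0, "y": 0, "z": -30, "rx": 0, "ry": 0, "rz": 0}, {"x": 0, "y": 0, "z": 0, "rx": 0, "ry": 0, "rz": 0}]'

```text
time_s: 17.12
eef_pos: [0.5512, -0.3866, 0.1267]
tool_rot: [2.787, 1.442, 0.015]
ft_force: [-0.4, 0.1, -2.3]
gripper_width: 0.0502
```

Run:
```python
from h import *
st=bot.state(); print(st['eef_pos'],st['tool_rot'],st['gripper_width'],st['ft_force'])
s=save('side','f1'); 
cv2.imwrite('pics/f2.png',cv2.resize(s[200:360,360:520],(480,480),interpolation=cv2.INTER_CUBIC)[:,:,::-1])
```

```text
[ 0.55115289 -0.38663896  0.12673445] [2.7874849  1.44171631 0.01516293] 0.050175976748591575 [-0.35454756  0.08266775 -2.27990994]
```

View pics/f2.png

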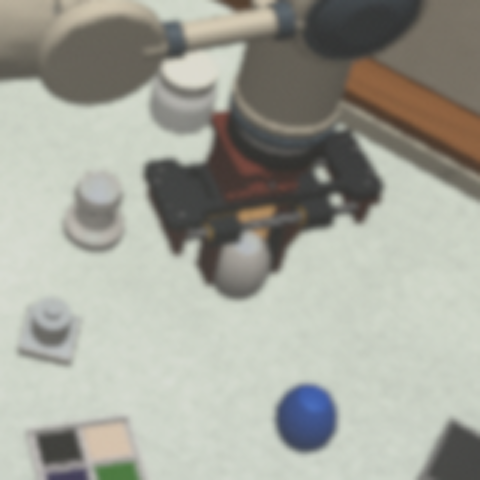

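The egg hangs upright in the fingers. The pawn, step and blue egg haven't been touched. Now to the drum.

Run:
```python
from h import *
plan([([.551,-.36,.25],down(np.radians(-35))),([.541,-.2,.37],down(np.radians(-20))),([.541,.182,.37],down(0))],step=45)
```

```text
17
[{x: 7.0, y: -5.0, z: -42.0, rx: 0.001, ry: -0.002, rz: -0.002}, {x: 8.0, y: -5.0, z: -42.0, rx: 0.002, ry: -0.003, rz: -0.002}, {x: 7.0, y: -4.0, z: -41.0, rx: 0.001, ry: -0.002, rz: -0.001}, {x: 25.0, y: -20.0, z: -24.0, rx: 0.0, ry: -0.0, rz: -0.052}, {x: 26.0, y: -19.0, z: -24.0, rx: 0.0, ry: -0.0, rz: -0.053}, {x: 27.0, y: -17.0, z: -24.0, rx: 0.0, ry: -0.0, rz: -0.052}, {x: 28.0, y: -16.0, z: -24.0, rx: 0.0, ry: -0.0, rz: -0.053}, {x: 29.0, y: -14.0, z: -24.0, rx: 0.0, ry: -0.0, rz: -0.052}, {x: 40.0, y: -15.0, z: -0.0, rx: 0.0, ry: -0.0, rz: -0.039}, {x: 40.0, y: -13.0, z: -0.0, rx: 0.0, ry: -0.0, rz: -0.039}, {x: 41.0, y: -11.0, z: -0.0, rx: 0.0, ry: -0.0, rz: -0.039}, {x: 41.0, y: -10.0, z: -0.0, rx: 0.0, ry: -0.0, rz: -0.039}, {x: 42.0, y: -8.0, z: -0.0, rx: 0.0, ry: -0.0, rz: -0.039}, {x: 42.0, y: -7.0, z: -0.0, rx: 0.0, ry: 0.0, rz: -0.039}, {x: 42.0, y: -5.0, z: -0.0, rx: 0.0, ry: 0.0, rz: -0.038}, {x: 42.0, y: -3.0, z: -0.0, rx: 0.0, ry: 0.0, rz: -0.039}, {x: 43.0, y: -1.0, z: -0.0, rx: 0.0, ry: 0.0, rz: -0.038}]
```

Emit:
carry_out --commands '[{"x": 7, "y": -5, "z": -42, "rx": 0, "ry": 0, "rz": 0}, {"x": 8, "y": -5, "z": -42, "rx": 0, "ry": 0, "rz": 0}, {"x": 7, "y": -4, "z": -41, "rx": 0, "ry": 0, "rz": 0}, {"x": 25, "y": -20, "z": -24, "rx": 0, "ry": 0, "rz": -0.052}, {"x": 26, "y": -19, "z": -24, "rx": 0, "ry": 0, "rz": -0.053}, {"x": 27, "y": -17, "z": -24, "rx": 0, "ry": 0, "rz": -0.052}, {"x": 28, "y": -16, "z": -24, "rx": 0, "ry": 0, "rz": -0.053}, {"x": 29, "y": -14, "z": -24, "rx": 0, "ry": 0, "rz": -0.052}, {"x": 40, "y": -15, "z": 0, "rx": 0, "ry": 0, "rz": -0.039}, {"x": 40, "y": -13, "z": 0, "rx": 0, "ry": 0, "rz": -0.039}, {"x": 41, "y": -11, "z": 0, "rx": 0, "ry": 0, "rz": -0.039}, {"x": 41, "y": -10, "z": 0, "rx": 0, "ry": 0, "rz": -0.039}, {"x": 42, "y": -8, "z": 0, "rx": 0, "ry": 0, "rz": -0.039}, {"x": 42, "y": -7, "z": 0, "rx": 0, "ry": 0, "rz": -0.039}, {"x": 42, "y": -5, "z": 0, "rx": 0, "ry": 0, "rz": -0.038}, {"x": 40, "y": -3, "z": 0, "rx": 0, "ry": 0, "rz": -0.039}, {"x": 25, "y": 0, "z": 0, "rx": 0, "ry": 0, "rz": -0.02}, {"x": 0, "y": 0, "z": 0, "rx": 0, "ry": 0, "rz": 0}, {"x": 0, "y": 0, "z": 0, "rx": 0, "ry": 0, "rz": 0}]'

```text
time_s: 19.55
eef_pos: [0.5374, 0.178, 0.3523]
tool_rot: [-2.201, -2.189, 0.022]
ft_force: [-0.1, 0.6, -2.1]
gripper_width: 0.0503
```

Run:
```python
from h import *
st=bot.state(); print(st['eef_pos'],st['tool_rot'],st['gripper_width'],st['ft_force'])
i=save('wrist','g1'); s=save('scene','g0')
cv2.imwrite('pics/g2.png',np.hstack([cv2.resize(i,(480,300)),cv2.resize(s[130:270,290:430],(300,300),interpolation=cv2.INTER_CUBIC)])[:,:,::-1])
```

```text
[0.53740644 0.17798392 0.3522707 ] [-2.20129296 -2.18894436  0.02175842] 0.05028784098189443 [-0.12302426  0.63959979 -2.11190179]
```

View pics/g2.png

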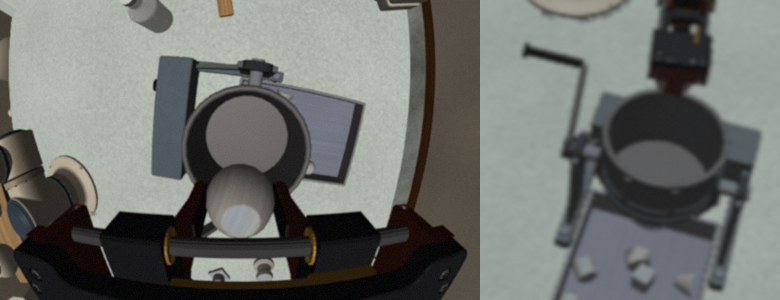

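The drum is empty below the egg: its rim spans columns 182–312 and its top is at row 84. The egg and the fingers line up with the mouth. I'll fit the centre from the rim points.

Run:
```python
from h import *
from scipy.optimize import least_squares
k=4/3
for z,r,pts in((.24,.08,[(182,150),(187,122),(203,100),(250,84),(288,95),(307,120),(312,145)]),(.145,.067,[(205,135),(246,95),(288,135),(217,107),(276,107)])):
    P=np.array([atz(ray('wrist',(u*k,v*k)),z)[:2] for u,v in pts])
    f=least_squares(lambda c:np.hypot(*(P-c[:2]).T)-(c[2] if len(c)>2 else r),[.54,.18]); print(f.x,f.fun.round(4))
    f=least_squares(lambda c:np.hypot(*(P-c[:2]).T)-c[2],[.54,.18,r]); print(f.x)
plan([([.541,.182,.30],down(0)),([.541,.182,.19],down(0))],step=28)
```

```text
[0.54271619 0.18473719] [ 0.0022  0.0008 -0.0003 -0.0019  0.0015  0.0011  0.0009]
[0.54280263 0.1822081  0.08190644]
[0.54088118 0.18105379] [ 0.0011 -0.0003  0.001   0.0001  0.0002]
[0.54088102 0.17970193 0.06809769]
6
[{x: 2.0, y: 3.0, z: 26.0, rx: -0.018, ry: -0.008, rz: -0.003}, {x: 2.0, y: 2.0, z: 27.0, rx: -0.018, ry: -0.009, rz: -0.004}, {x: -0.0, y: -0.0, z: 27.0, rx: 0.0, ry: 0.0, rz: 0.0}, {x: -0.0, y: -0.0, z: 28.0, rx: 0.0, ry: 0.0, rz: 0.0}, {x: -0.0, y: -0.0, z: 27.0, rx: 0.0, ry: 0.0, rz: 0.0}, {x: -0.0, y: -0.0, z: 28.0, rx: 0.0, ry: 0.0, rz: 0.001}]
```

Emit:
carry_out --commands '[{"x": 2, "y": 3, "z": 26, "rx": -0.018, "ry": -0.008, "rz": 0}, {"x": 2, "y": 2, "z": 27, "rx": -0.018, "ry": -0.008, "rz": 0}, {"x": 0, "y": 0, "z": 25, "rx": 0, "ry": 0, "rz": 0}, {"x": 0, "y": 0, "z": 25, "rx": 0, "ry": 0, "rz": 0}, {"x": 0, "y": 0, "z": 20, "rx": 0, "ry": 0, "rz": 0}, {"x": 0, "y": 0, "z": 18, "rx": 0, "ry": 0, "rz": 0}, {"x": 0, "y": 0, "z": 10, "rx": 0, "ry": 0, "rz": 0}, {"x": 0, "y": 0, "z": 0, "rx": 0, "ry": 0, "rz": 0}, {"x": 0, "y": 0, "z": 0, "rx": 0, "ry": 0, "rz": 0}]'

```text
time_s: 20.78
eef_pos: [0.5431, 0.1736, 0.1991]
tool_rot: [2.241, 2.196, 0.006]
ft_force: [0.1, 0.1, -2.2]
gripper_width: 0.0501
```

Emit:
carry_out --commands '[{"x": 4, "y": -1, "z": 5, "rx": 0, "ry": 0, "rz": 0}, {"x": 4, "y": -1, "z": 5, "rx": 0, "ry": 0, "rz": 0}, {"x": 0, "y": 0, "z": 5, "rx": 0, "ry": 0, "rz": 0}, {"x": 0, "y": 0, "z": 4, "rx": 0, "ry": 0, "rz": 0}, {"x": 0, "y": 0, "z": 2, "rx": 0, "ry": 0, "rz": 0}, {"x": 0, "y": 0, "z": 0, "rx": 0, "ry": 0, "rz": 0}]'

```text
time_s: 21.52
eef_pos: [0.5417, 0.1827, 0.1781]
tool_rot: [2.239, 2.196, 0.009]
ft_force: [0.6, 0.8, -2.7]
gripper_width: 0.0502
```

Emit:
carry_out --commands '[{"x": 0, "y": 0, "z": 2, "rx": 0, "ry": 0, "rz": 0}, {"x": 0, "y": 0, "z": 2, "rx": 0, "ry": 0, "rz": 0}, {"x": 0, "y": 0, "z": 2, "rx": 0, "ry": 0, "rz": 0}, {"x": 0, "y": 0, "z": 0, "rx": 0, "ry": 0, "rz": 0}]'

```text
time_s: 22.02
eef_pos: [0.542, 0.1825, 0.172]
tool_rot: [2.239, 2.195, 0.01]
ft_force: [0.2, 0.1, -2.3]
gripper_width: 0.0505
```

Emit:
carry_out --commands '[{"x": 0, "y": 0, "z": 1.5, "rx": 0, "ry": 0, "rz": 0}, {"x": 0, "y": 0, "z": 1, "rx": 0, "ry": 0, "rz": 0}, {"x": 0, "y": 0, "z": 0, "rx": 0, "ry": 0, "rz": 0}]'

```text
time_s: 22.4
eef_pos: [0.542, 0.1825, 0.1694]
tool_rot: [2.239, 2.195, 0.01]
ft_force: [0.1, -0.3, -2.3]
gripper_width: 0.0502
```

Emit:
carry_out --commands '[{"x": 0, "y": 0, "z": 1, "rx": 0, "ry": 0, "rz": 0}, {"x": 0, "y": 0, "z": 0, "rx": 0, "ry": 0, "rz": 0}]'

```text
time_s: 22.65
eef_pos: [0.5422, 0.1825, 0.1691]
tool_rot: [2.239, 2.195, 0.011]
ft_force: [1.0, -0.0, -2.0]
gripper_width: 0.0503
```

Emit:
carry_out --commands '[{"x": 0, "y": 0, "z": 1, "rx": 0, "ry": 0, "rz": 0}, {"x": 0, "y": 0, "z": 0, "rx": 0, "ry": 0, "rz": 0}]'

```text
time_s: 22.9
eef_pos: [0.5422, 0.1825, 0.169]
tool_rot: [2.239, 2.194, 0.012]
ft_force: [-0.2, 0.5, -1.7]
gripper_width: 0.05
```

Emit:
carry_out --commands '[{"x": 0, "y": 0, "z": 2, "rx": 0, "ry": 0, "rz": 0}, {"x": 0, "y": 0, "z": 0, "rx": 0, "ry": 0, "rz": 0}]'

```text
time_s: 23.15
eef_pos: [0.5423, 0.1825, 0.1691]
tool_rot: [2.238, 2.194, 0.015]
ft_force: [-0.3, -0.1, -1.7]
gripper_width: 0.0505
```

Emit:
carry_out --commands '[{"x": 0, "y": 0, "z": 3, "rx": 0, "ry": 0, "rz": 0}]'

```text
time_s: 23.28
eef_pos: [0.5424, 0.1825, 0.1688]
tool_rot: [2.237, 2.193, 0.018]
ft_force: [-7.7, -3.2, 20.0]
gripper_width: 0.0505
```

Contact is confirmed: 20 N upward at the expected height. I'll ease off and release to a limited opening.

Emit:
carry_out --commands '[{"x": 0, "y": 0, "z": 0, "rx": 0, "ry": 0, "rz": 0}, {"x": 0, "y": 0, "z": 0, "rx": 0, "ry": 0, "rz": 0}]' --squeeze 10

```text
time_s: 23.52
eef_pos: [0.5426, 0.1826, 0.1686]
tool_rot: [2.237, 2.193, 0.019]
ft_force: [-1.1, -0.6, 0.1]
gripper_width: 0.0507
```

Emit:
carry_out --commands '[{"x": 0, "y": 0, "z": 0, "rx": 0, "ry": 0, "rz": 0}, {"x": 0, "y": 0, "z": 0, "rx": 0, "ry": 0, "rz": 0}, {"x": 0, "y": 0, "z": 0, "rx": 0, "ry": 0, "rz": 0}, {"x": 0, "y": 0, "z": 0, "rx": 0, "ry": 0, "rz": 0}]' --gripper 74

```text
time_s: 24.02
eef_pos: [0.5428, 0.1826, 0.1677]
tool_rot: [2.237, 2.193, 0.018]
ft_force: [-1.5, -0.2, 0.0]
gripper_width: 0.0739
```

Emit:
carry_out --commands '[{"x": 0, "y": 0, "z": -10, "rx": 0, "ry": 0, "rz": 0}, {"x": 0, "y": 0, "z": -20, "rx": 0, "ry": 0, "rz": 0}, {"x": 0, "y": 0, "z": -30, "rx": 0, "ry": 0, "rz": 0}, {"x": 0, "y": 0, "z": -40, "rx": 0, "ry": 0, "rz": 0}, {"x": 0, "y": 0, "z": -50, "rx": 0, "ry": 0, "rz": 0}, {"x": 0, "y": 0, "z": -50, "rx": 0, "ry": 0, "rz": 0}, {"x": -40, "y": 0, "z": 0, "rx": 0, "ry": 0, "rz": 0}, {"x": -40, "y": 0, "z": 0, "rx": 0, "ry": 0, "rz": 0}, {"x": -40, "y": 0, "z": 0, "rx": 0, "ry": 0, "rz": 0}, {"x": 0, "y": 0, "z": 0, "rx": 0, "ry": 0, "rz": 0}, {"x": 0, "y": 0, "z": 0, "rx": 0, "ry": 0, "rz": 0}]'

```text
time_s: 25.4
eef_pos: [0.5357, 0.0597, 0.3914]
tool_rot: [2.227, 2.187, 0.042]
ft_force: [-0.4, -0.2, 0.3]
gripper_width: 0.0738
```

Run:
```python
from h import *
st=bot.state(); print(st['eef_pos'],st['ft_force'],st['gripper_width'])
i=save('wrist','k1'); s=save('scene','k0')
cv2.imwrite('pics/k2.png',np.hstack([cv2.resize(i,(480,300)),cv2.resize(s[130:270,290:430],(300,300),interpolation=cv2.INTER_CUBIC)])[:,:,::-1])
```

```text
[0.53565988 0.0597173  0.3914248 ] [-0.40292331 -0.15903264  0.30670675] 0.0737640180712189
```

View pics/k2.png

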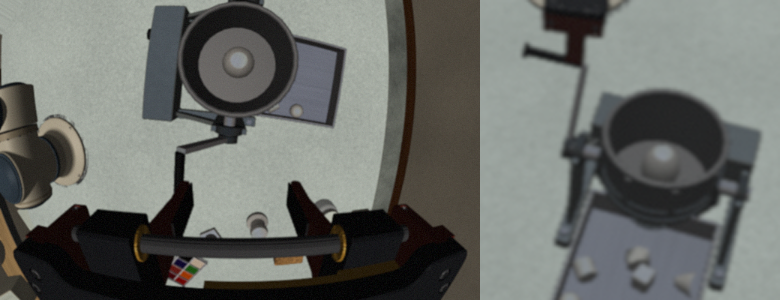

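The egg stands upright in the middle of the drum floor, at (240,60) left and (662,158) right. The drum is upright, the castings are in the tray, and the gripper is clear. I'm handing the job in.

```bash
python3 -c "
from station import bot
print(bot.job_done())"
```

```text
the job is handed in; nothing more can be done
None
```

The load is changed, and I handed the job in at about 25.5 s of the 67 s allowed; handing in reported no verdict.

- **Emptying the drum:** I swung the lever over to about the end stop, and the pictures showed all five castings in the tray.
- **Returning the drum:** I pushed the lever back until the upright stop pushed back with about 25 N, at the same place as at the start. The rim and floor circles I measured afterwards were concentric to a few millimetres, so the drum looks fully upright.
- **Placing the egg:** I picked the grey egg and left the blue look-alike alone. I lowered the egg onto the drum floor in 1–3 mm steps. At first it stalled with almost no force showing, so one more 3 mm step was needed to confirm contact, which peaked at 20 N. I then eased off and released it.
- **Last check:** The last pictures show the egg standing upright in the middle of the drum floor, the castings still in the tray and the gripper clear. The other items I could see during the job had not moved; I did not measure them again.

Two things disagreed:
- My first move call was refused because a row left out some of its values, so nothing moved.
- The fingers closed to 50 mm on the 52 mm egg, so they held it slightly above its widest point. It did not slip.

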